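# Take the spent filter out of the bench suction unit

## Robot

A 6-joint arm with a two-finger parallel gripper is mounted at the origin on a cart in front of the work surface, level with it; the furniture and walls round the work are solid. World frame = base frame: x ahead of the robot, y to its left, z up, the work surface at z = 0. Lengths are in m, angles in rad, forces in N, time in s.
With the tool pointing down it reaches from about 0.375 to 0.975 m from the base axis. Payload 3.8 kg.
Tool frame: the origin (TCP) lies midway between the tips of the shut fingers; the grasp point (between the pads) lies 19 mm behind it; z points along the fingers, y is the line along which they close (so a half turn about z gives the same grasp; the last joint's range is limited). The gripper opens to 85 mm and grips with 20 to 120 N. Pads are 22 mm wide; open, the fingers measure 114 mm over their backs; the gripper's body (76 mm by 85 mm) begins 54 mm behind the grasp point. The pads swing forward as they close: fully open they stand 13 mm farther back than shut.
Start: joints at [-1.369, 0.264, 1.604, -0, 1.274, -0.037], TCP at [0.16, -0.656, 0.231] pointing down, gripper open.
Joint ranges: [-2.63, 2.63], [-0.94, 2.18], [0.31, 2.57], [-1.31, 4.45], [0, 2.66], [-2.55, 2.55]. Speed limits (rad/s): [2.57, 2.57, 3.14, 3.14, 3.14, 3.14].

## Interface

Orientations are given as a unit quaternion [w, x, y, z].
In Python, from station import * gives the robot as it stands.
- The arm moves only by the shell command python3 -m crank 'ROWS' [FORCE]. ROWS is rows parted by semicolons, their numbers by spaces, 1 to 20 of them, each of 7 numbers: dx, dy, dz in m, then a rotation vector rx, ry, rz in rad, then the finger opening in m; each row shifts and turns the commanded pose from where the row before left it, along the tool's axes as they then stand; what a row does not reach is not made up. A row lasts 1/12 s, in which the tool goes at most 0.0417 m and 0.125 rad, less where a joint would pass 70% of its speed; a pose out of reach is approached as far as the arm can. The fingers move at their own pace and stop on an object; FORCE is the grip in N (left out, the last holds). Time passes only in rows, so rows that do not move let the fingers close. It prints the time, the measured TCP pose, the force, the opening and the grip force at its end.
- sense(): the state, without advancing time (a new reading comes with each control period).
- get_image(name): name is "scene" or "top" or "wrist"; returns the picture (384x512x3 uint8, blue, green, red); there is no depth.
- get_calibration(name): a dict with "camera_matrix" (3x3 intrinsics, pixels), "position" and "attitude" of the camera in the world; the wrist camera has in their place "T_tool_cam" (4x4, takes a point from camera to tool coordinates, whose origin is the TCP and whose axes are the flange's). Camera axes: x right, y up, looking along -z (the intrinsics and any distortion apply to the point x, -y, -z); pixel columns grow to the right and rows downward; lengths in m; the calibration is good to about 2 mm. A picture is of the moment at which its call begins: read the wrist's pose just before it. get_calibration takes no time and is no camera call.
- finish_job(): hands the job in; it is judged then, once.
The state is a dict: "time_s": time; "joint_positions": joint angles; "dq": joint speeds; "effort": joint torques, N m; "ee_pos": TCP position; "tcp_rot": TCP orientation; "force": force on the tool from outside, world axes, zero at the start; "torque": the same for the moment, N m; "gripper_width": finger opening in m; "grasp_force": force on a finger pad.
Only numpy, scipy, OpenCV 4.12 (cv2) and the standard library are available. Lean on these libraries where they do the work, as an engineer would, in place of code of your own. Each camera call takes 0.05 s, during which the arm holds its last target. There are 200 camera calls.

## Task

The filter in the small bench suction unit is spent. Without forcing it, press its black bayonet cover down, twist it a quarter turn anticlockwise to free its lugs from the slots, lift it off and stand it, grip upward, in the white tray; then lift the cartridge out by its blue knob, keep it upright so that no dust falls out, and stand it in the empty pocket of the brown return box. Leave the old cartridges and the flask, beaker, petri dish and loupe around the work where they are.

Things in the scene. Friction and masses are not known exactly. Their poses are not given: they have to be found in the camera images.
- suction_unit: suction unit, fixed: an upright aluminium filter tube (76 mm outside, 64 mm bore, 115 mm high) in front of a white pump case (84 mm high, its gauge 90 mm; 43 to 105 mm behind the tube's axis, 100 mm wide). Origin on the tube's axis at desk level, z up, x from the tube towards the pump; a hose barb points along y, 64 mm out, 50 mm up
- slot_pocket (a point): where one lug of the locked cover sits, 36 mm from the tube's axis, on the robot's side; a red mark is below it. Two equal J-shaped slots, facing one another, are cut through the tube wall: each runs from such a pocket, with its step 6 mm down, level to an entry that is open at the rim. The step stops any turn until the cover is pressed
- slot_entry (a point): middle of the same slot's entry at the rim, 36 mm from the axis, 80 degrees anticlockwise (seen from above) of the pocket; a green mark is below it
- tube_rim (a point): centre of the tube's rim, 115 mm above the desk
- cover: bayonet cover, 160 g: black flange (82 mm across, 9 mm thick) on a grey hollow skirt (61 mm across, 32 mm high), with a straight wing grip 60 mm long, 12 mm thick, 29 mm high on top. Origin at the centre of the skirt's lower edge, z up (70 mm to the top of the grip), x along the grip. Locked, its origin is 22 mm below the rim, the flange 10 mm above it, x at -40 degrees from the unit's x
- cover_lug (a point): tip of one of the skirt's two brass lugs (7 mm blocks) on the cover's x axis, 39 mm from its axis, 8 mm above its origin. A spring under the cartridge (9 N locked, 11 N pressed) pushes the cover up. To free it: press it down 7 to 9 mm (at 10 mm the flange meets the rim), turn it 80 degrees (1.40 rad) anticlockwise from above (free from 77, stop at 84 degrees), lift straight up 22 mm or more
- cover_grip (a point): point in the wing grip on the cover's axis, 64 mm above the cover's origin, 6 mm below the top of the grip and 23 mm above the flange; fingers close across the 12 mm
- cartridge: spent filter cartridge, about 0.12 kg: round, 56 mm across, 62 mm high, dusty pleats between black end caps, a round blue knob (22 mm across, 20 mm high) on top. Origin at the centre of its underside, z up. Its cap is 22 mm below the rim under the locked cover; with the cover off, the spring plate raises it until the cap is level with the rim. 4 mm play all round in the bore
- cartridge_knob (a point): centre of the cartridge's blue knob, 72 mm above the cartridge's origin, 10 mm above the cap and 10 mm below the knob's top
- tray: shallow white tray, 147 mm square, rim 19 mm high, floor 4 mm thick, fixed; origin at the centre of its underside
- tray_floor (a point): centre of the tray's floor, on its upper face
- return_box: open brown box, 147 mm square, 45 mm high, divided into four pockets 66 mm square; fixed; three pockets hold old cartridges like the spent one, standing. Origin at the centre of its underside, x and y along its sides
- empty_pocket (a point): centre of the floor of the empty pocket, on its upper face, 5 mm above the desk; z up, x and y along the pocket's sides
- old_cartridge0: old cartridge standing in the return box, as the spent one; origin at the centre of its underside
- old_cartridge1: old cartridge standing in the return box, as the spent one; origin at the centre of its underside
- old_cartridge2: old cartridge standing in the return box, as the spent one; origin at the centre of its underside
- erlenmeyer: small corked conical flask, 61 mm across, 97 mm high; origin at the centre of its underside
- beaker: glass beaker of cotton rolls, 70 mm across, 84 mm high; origin at the centre of its underside
- petri_dish: covered glass petri dish, 66 mm across, 15 mm high; origin at the centre of its underside
- loupe: black eye loupe, 37 mm across, 29 mm high; origin at the centre of its underside

How it is judged:
On the way, in this order (a step that is already met when the one before it is completed fails the run):
1. the cover is freed from its slots and lifted clear of the tube (z of cover in the frame of tube_rim above 0.003 m), for 0.1 s.
2. the cartridge is lifted out of the tube (z of cartridge in the frame of tube_rim above 0 m), for 0.1 s.
At the end, for the whole second after the job is handed in: The cover stands on its skirt in the white tray (axis within 55 mm of its centre, edge within 6 mm of its floor), the cartridge stands in the empty pocket (within 12 mm of its centre each way, underside within 6 mm of its floor), both upright within 0.12 rad and at rest (horizontal distance between cover and tray_floor below 0.055 m and z of cover in the frame of tray_floor below 0.006 m and angle between each of cover, cartridge's own z axis and vertical below 0.12 rad and x of cartridge in the frame of empty_pocket between -0.012 and 0.012 m and y of cartridge in the frame of empty_pocket between -0.012 and 0.012 m and z of cartridge in the frame of empty_pocket below 0.006 m and linear speed of each of cover, cartridge below 0.02 m/s); the robot touches nothing.
It fails at once if the cover is forced against its slots or the tube with over 120 N (turned unpressed, or far past the stop) (contact force between cover and suction_unit above 120 N).
It fails at once if the spent cartridge is tipped more than 35 degrees (angle between cartridge's own z axis and vertical above 0.61 rad).
It fails at once if an old cartridge in the return box is lifted or knocked by more than 25 mm (distance of any of old_cartridge0, old_cartridge1, old_cartridge2 from where it was at the start of the episode above 0.025 m).
It fails at once if the flask, beaker, petri dish or loupe is moved by more than 25 mm (distance of any of erlenmeyer, beaker, petri_dish, loupe from where it was at the start of the episode above 0.025 m).
It also fails if it takes over 61 s, if anything falls off the work surface, if the arm or the gripper's body presses on something with over 40 N, if the wrist force passes 120 N, or if a joint passes its speed limit or range.

## Working session

There is one attempt and no reset: what is moved stays moved. The work goes in short steps, Python scripts to look and compute and a shell command to move; the robot and the scene stay as the last step left them, time stands still between calls to the robot, and variables do not carry over. Pictures are saved under pics/ and viewed, at most 10 in all, crops included, and the job is handed in when it is done.

```bash
mkdir -p pics; python3 - <<'E'
from station import *
import cv2
for n in("scene","top"):
    cv2.imwrite(f"pics/{n}0.png",cv2.resize(get_image(n),(800,600),interpolation=cv2.INTER_CUBIC)); print(n,get_calibration(n))
print(get_calibration("wrist"));print(sense())
E
```

```text
scene {'camera_matrix': array([[395.62622803,   0.        , 252.41872291],
       [  0.        , 395.62622803, 185.50906703],
       [  0.        ,   0.        ,   1.        ]]), 'position': array([0.25564605, 0.48133253, 0.77238747]), 'attitude': array([-0.24919927, -0.09434582,  0.34975927,  0.89814645])}
top {'camera_matrix': array([[410.45352561,   0.        , 254.70812041],
       [  0.        , 410.45352561, 193.25482592],
       [  0.        ,   0.        ,   1.        ]]), 'position': array([ 0.49689939, -0.04511739,  1.12967889]), 'attitude': array([ 0.70870683,  0.02215444, -0.02133398, -0.70483237])}
{'camera_matrix': array([[340.50283281,   0.        , 255.67809759],
       [  0.        , 340.50283281, 192.74841656],
       [  0.        ,   0.        ,   1.        ]]), 'T_tool_cam': array([[-1.07475484e-03,  9.57107123e-01,  2.89732290e-01,
         7.41917629e-02],
       [ 9.99998386e-01,  6.11545572e-04,  1.68927835e-03,
         1.60835935e-04],
       [ 1.43963584e-03,  2.89733638e-01, -9.57106236e-01,
        -1.42261404e-01],
       [ 0.00000000e+00,  0.00000000e+00,  0.00000000e+00,
         1.00000000e+00]])}
{'time_s': 0.1, 'joint_positions': array([-1.36893137e+00,  2.64689178e-01,  1.60527401e+00,  2.39327873e-05,
        1.27370085e+00, -3.68623793e-02]), 'dq': array([ 5.01395464e-04, -9.63607274e-04, -6.72282710e-04, -5.28829564e-05,
        1.66165554e-03,  7.53455952e-04]), 'effort': array([ 1.35890637e-04, -5.16705287e+01, -3.68590271e+01, -6.14856390e-05,
        6.25978821e-03,  1.99204288e-05]), 'ee_pos': array([ 0.15950931, -0.6551847 ,  0.23005912]), 'tcp_rot': array([-1.03311103e-03,  9.92884497e-01,  1.19076874e-01, -7.39493387e-05]), 'force': array([-0.85373367,  0.60318732,  0.26972989]), 'torque': array([ 0.00647594,  0.02151027, -0.04059328]), 'grasp_force': 0.0, 'gripper_width': 0.08552981913409494}
```

View pics/top0.png

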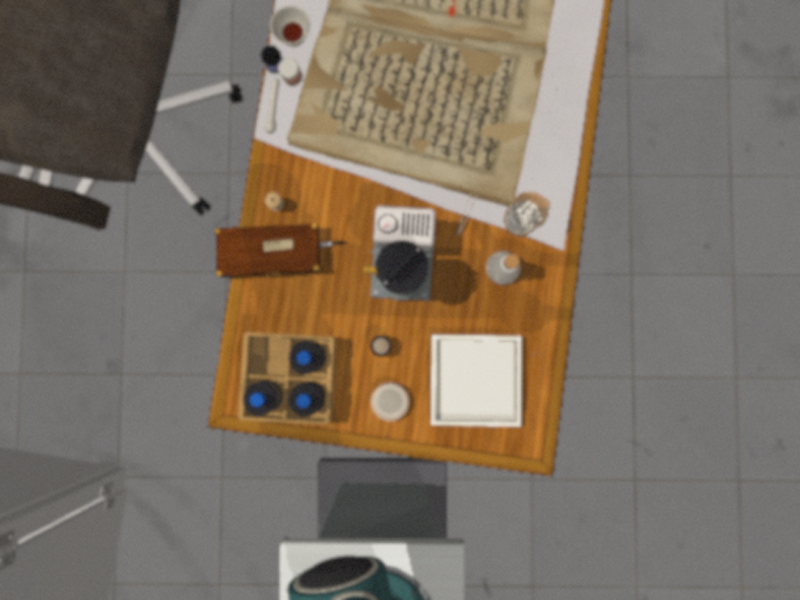

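View pics/scene0.png

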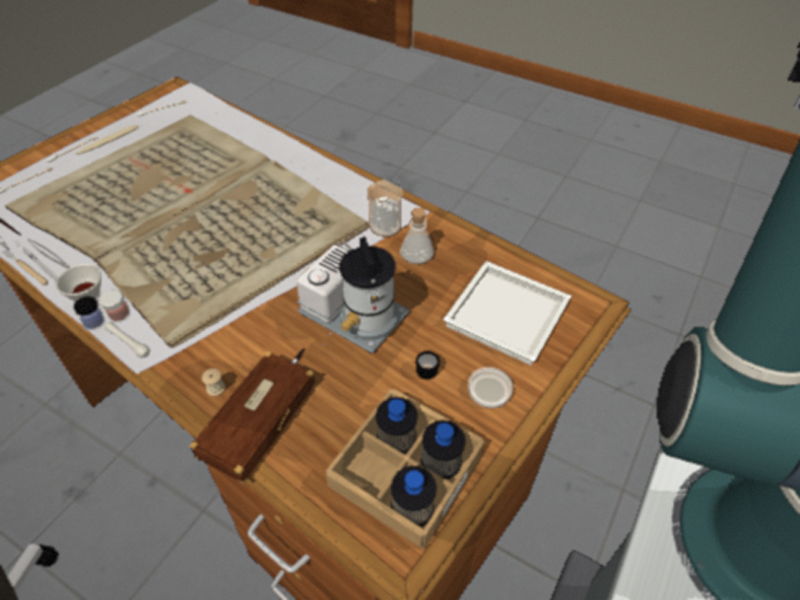

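Overview: the unit is at about (400,265) in the enlarged top view, with the tray at (477,380), the box at (288,377) and the empty pocket at its far left (266,355). Next, an enlarged crop.

```bash
cat > h.py <<'E'
from station import *
import numpy as np, cv2
from scipy.spatial.transform import Rotation as R
def Rq(q): return R.from_quat(np.r_[q[1:],q[0]])
def cam(n,s=None):
    c=get_calibration(n); K=c["camera_matrix"]
    if n=="wrist":
        T=np.array(c["T_tool_cam"]); r=Rq(s["tcp_rot"]).as_matrix()
        return K, s["ee_pos"]+r@T[:3,3], r@T[:3,:3]
    return K,c["position"],Rq(c["attitude"]).as_matrix()
def ray(C,u,v,z):
    K,p,r=C; d=r@np.array([(u-K[0,2])/K[0,0],-(v-K[1,2])/K[1,1],-1]); return p+d*(z-p[2])/d[2]
def proj(C,X):
    K,p,r=C; c=r.T@(np.array(X)-p); return K[0,0]*c[0]/-c[2]+K[0,2], K[1,1]*-c[1]/-c[2]+K[1,2]
E
python3 - <<'E'
from h import *
im=get_image("top")[118:280,130:346]
cv2.imwrite("pics/top1.png",cv2.resize(im,(800,600),interpolation=cv2.INTER_CUBIC))
C=cam("top")
for u,v,z in((258,170,.125),(305,243,.02),(184,241,.045)): print(ray(C,u,v,z))
E
```

```text
[ 0.61615385 -0.05156532  0.125     ]
[ 0.43199698 -0.17957562  0.02      ]
[0.4369166  0.14153987 0.045     ]
```

View pics/top1.png

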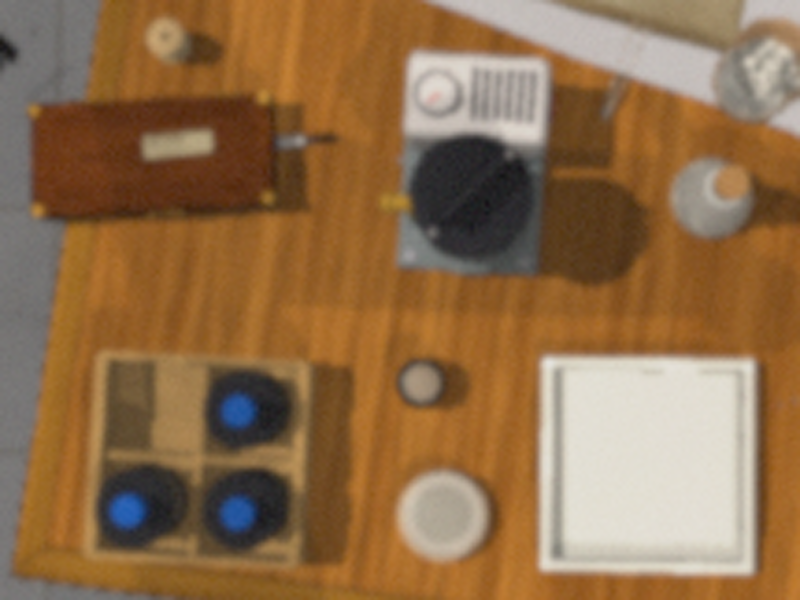

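The crop shows the flange centred at (471,197), the grip running from (433,233) to (510,155), the box corners at (97,352)…(303,567) and the tray corners at (540,355)…(757,574). I'll compute positions from these.

```bash
python3 - <<'E'
from h import *
C=cam("top"); S=cam("scene"); f=lambda u,v,z: ray(C,u/3.704+130,v/3.704+118,z)
np.set_printoptions(precision=4,suppress=True)
fl=f(471,197,.134);print("flange",fl)
a,b=f(433,233,.155),f(510,155,.155);print("grip",a,b,(a+b)/2,np.degrees(np.arctan2(*(b-a)[1::-1])))
p=[f(*q,.084) for q in((410,52),(550,57),(547,145),(402,137))];print("pump",p)
bx=[f(*q,.045) for q in((97,352),(312,357),(303,567),(85,562))];print("box",np.mean(bx,0),np.array(bx))
tr=[f(*q,.019) for q in((540,355),(758,356),(757,574),(540,573))];print("tray",np.mean(tr,0),np.array(tr))
for n,u,v,z in(("loupe",420,383,.029),("petri",444,515,.015),("erl",736,184,.097),("beak",765,70,.084)):print(n,f(u,v,z))
for n,u,v in(("oc0",239,411),("oc1",127,511),("oc2",237,514)):print(n,f(u,v,.087))
for X in(fl,np.mean(bx,0),np.mean(tr,0),(a+b)/2):print(np.array(proj(S,X))*800/512)
E
```

```text
flange [ 0.6122 -0.0495  0.134 ]
grip [ 0.5863 -0.025   0.155 ] [ 0.6371 -0.0744  0.155 ] [ 0.6117 -0.0497  0.155 ] -44.176192562946525
pump [array([ 0.7191, -0.0067,  0.084 ]), array([ 0.7161, -0.1041,  0.084 ]), array([ 0.6545, -0.1022,  0.084 ]), array([ 0.6595, -0.0017,  0.084 ])]
box [0.4345 0.142  0.045 ] [[0.51   0.2162 0.045 ]
 [0.5072 0.0629 0.045 ]
 [0.359  0.0675 0.045 ]
 [0.3616 0.2216 0.045 ]]
tray [ 0.4312 -0.1801  0.019 ] [[ 0.5099 -0.1009  0.019 ]
 [ 0.51   -0.2599  0.019 ]
 [ 0.3525 -0.2582  0.019 ]
 [ 0.3524 -0.1013  0.019 ]]
loupe [ 0.4891 -0.0138  0.029 ]
petri [ 0.3932 -0.0315  0.015 ]
erl [ 0.6264 -0.2306  0.097 ]
beak [ 0.7078 -0.2535  0.084 ]
oc0 [0.4697 0.1081 0.087 ]
oc1 [0.4014 0.1834 0.087 ]
oc2 [0.3998 0.1085 0.087 ]
[369.4908 262.4597]
[407.8662 452.1922]
[508.9902 304.8792]
[369.4861 252.0963]
```

The positions are consistent: the pump front is 45 mm behind the axis, the cover's yaw is about -44°, and the scene camera agrees. Moving above the cover, keeping to the j6 branch where the 80° turn stays in range.

```bash
r=".0291 -.024 -.001 0 0 0 .085"; python3 -m crank '.0291 -.024 -.001 0 0 0 .085;.0291 -.024 -.001 0 0 0 .085;.0291 -.024 -.001 0 0 0 .085;.0291 -.024 -.001 0 0 0 .085;.0291 -.024 -.001 0 0 0 .085;.0291 -.024 -.001 0 0 0 .085;.0291 -.024 -.001 0 0 0 .085;.0291 -.024 -.001 0 0 0 .085;.0291 -.024 -.001 0 0 0 .085;.0291 -.024 -.001 0 0 0 .085;.0291 -.024 -.001 0 0 0 .085;.0291 -.024 -.001 0 0 0 .085;.0291 -.024 -.001 0 0 0 .085;.0291 -.024 -.001 0 0 0 .085;.0291 -.024 -.001 0 0 0 .085;.0291 -.024 -.001 0 0 0 .085;.0291 -.024 -.001 0 0 0 .085;.0291 -.024 -.001 0 0 0 .085;.0291 -.024 -.001 0 0 0 .085;.0291 -.024 -.001 0 0 0 .085' 60
python3 -m crank '0 0 0 0 0 .125 .085;0 0 0 0 0 .125 .085;0 0 0 0 0 .125 .085;0 0 0 0 0 .125 .085;0 0 0 0 0 .125 .085;0 0 0 0 0 .125 .085;0 0 0 0 0 .125 .085;0 0 0 0 0 .125 .085;0 0 0 0 0 0 .085'
python3 - <<'E'
from h import *
s=sense(); cv2.imwrite("pics/w1.png",cv2.resize(get_image("wrist"),(800,600),interpolation=cv2.INTER_CUBIC))
C=cam("wrist",s); np.set_printoptions(precision=4,suppress=True)
print(s["joint_positions"],s["ee_pos"],Rq(s["tcp_rot"]).as_matrix(),s["force"])
for X in((.612,-.0496,.134),(.612,-.0496,.163),s["ee_pos"]):print(np.array(proj(C,X))*800/512)
E
```

```text
time_s: 1.82
ee_pos: [0.6122, -0.05, 0.251]
tcp_rot: [-0.0, 0.993, 0.119, -0.0]
force: [0.5, -0.9, -0.6]
gripper_width: 0.0848
grasp_force: 0.0
time_s: 2.57
ee_pos: [0.6113, -0.0518, 0.2508]
tcp_rot: [0.0, 0.928, -0.373, -0.0]
force: [-0.4, -0.3, -0.3]
gripper_width: 0.0847
grasp_force: 0.0
[-0.1251  0.1377  1.7179 -0.      1.2868  2.21  ] [ 0.6113 -0.0518  0.2508] [[ 0.7219 -0.692  -0.0008]
 [-0.692  -0.7219  0.0001]
 [-0.0007  0.0005 -1.    ]] [-0.4319 -0.3311 -0.326 ]
[396.3691 294.2601]
[396.0058 312.049 ]
[400.956  400.9176]
```

View pics/w1.png

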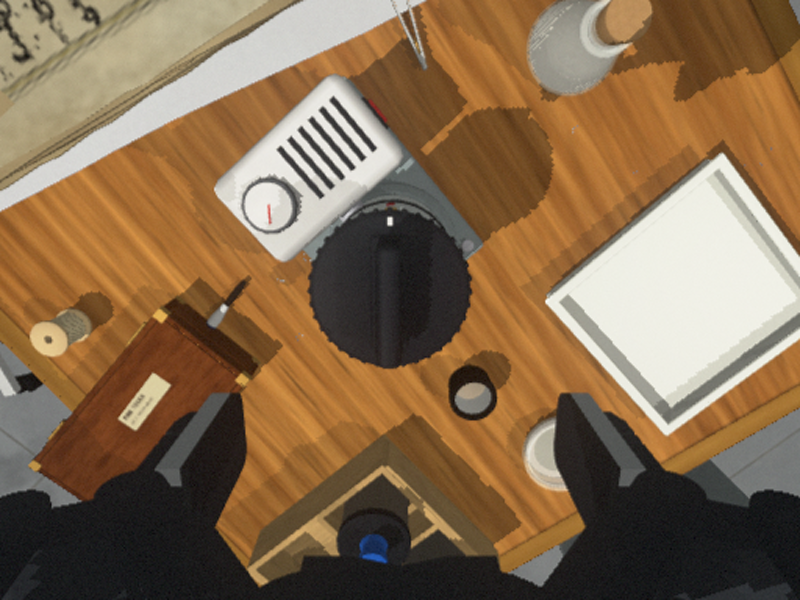

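The flange spans (308–472, 205–369), so its centre is at about (390,287), and the grip runs vertically in the image. The yaw is aligned to within about 1°.

```bash
python3 - <<'E'
from h import *
s=sense();C=cam("wrist",s);r=Rq(s["tcp_rot"]).as_matrix()
np.set_printoptions(precision=4,suppress=True)
for u,v,z in((390,287,.134),(388,301,.163)):
  X=ray(C,u/1.5625,v/1.5625,z);print(X,r.T@(X-s["ee_pos"]))
a=ray(C,390/1.5625,222/1.5625,.134);print(a,np.degrees(np.arctan2(a[1]+.0475,a[0]-.614)))
for q in((308,287),(472,287),(390,205),(390,369)):print(ray(C,q[0]/1.5625,q[1]/1.5625,.134))
im=get_image("wrist")[120:240,190:310]
cv2.imwrite("pics/w2.png",cv2.resize(im,(600,600),interpolation=cv2.INTER_CUBIC))
E
```

```text
[ 0.617  -0.0499  0.134 ] [ 0.0029 -0.0053  0.1169]
[ 0.6183 -0.0506  0.163 ] [ 0.0043 -0.0057  0.0879]
[ 0.6407 -0.0726  0.134 ] -43.275264986865075
[ 0.6455 -0.0199  0.134 ]
[ 0.5885 -0.0799  0.134 ]
[ 0.6466 -0.0783  0.134 ]
[ 0.5845 -0.0187  0.134 ]
```

View pics/w2.png

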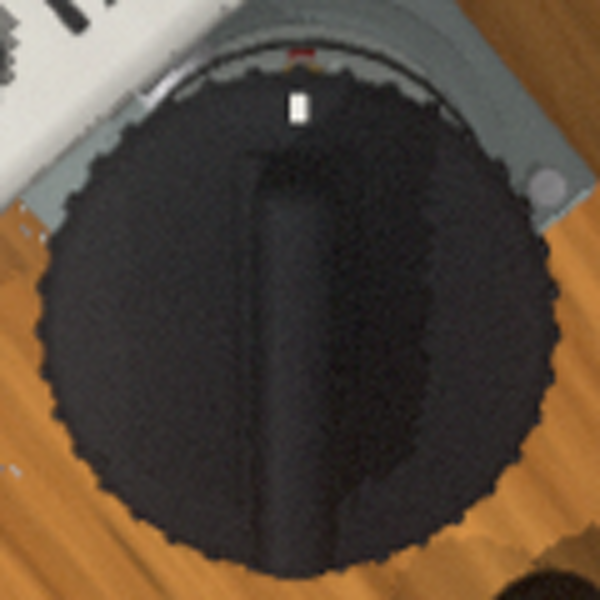

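```bash
cat >> h.py <<'E'
def flange(name):
    s=sense(); im=get_image("wrist"); cv2.imwrite(name,im); C=cam("wrist",s)
    m=cv2.morphologyEx(((im.max(2)<70)*255).astype(np.uint8),cv2.MORPH_OPEN,np.ones((5,5),np.uint8))
    cs,_=cv2.findContours(m,cv2.RETR_EXTERNAL,cv2.CHAIN_APPROX_NONE); p=proj(C,(.614,-.05,.134))
    c=[k for k in cs if cv2.pointPolygonTest(k,p,False)>0][0]; e=cv2.fitEllipse(cv2.convexHull(c))
    X=ray(C,*e[0],.134); r=Rq(s["tcp_rot"]).as_matrix(); print(e,X,r.T@(X-s["ee_pos"]),r[:,1])
E
python3 -c "
from h import *
flange('pics/f1.png')"
python3 -m crank '0 0 0 0 0 -.125 .085;0 0 0 0 0 -.125 .085;0 0 0 0 0 -.125 .085;0 0 0 0 0 -.125 .085;0 0 0 0 0 -.125 .085;0 0 0 0 0 -.125 .085;0 0 0 0 0 -.125 .085;0 0 0 0 0 -.125 .085;0 0 0 0 0 -.125 .085;0 0 0 0 0 -.125 .085;0 0 0 0 0 -.125 .085;0 0 0 0 0 -.125 .085;0 0 0 0 0 0 .085'
python3 -c "
from h import *
flange('pics/f2.png')"
python3 -m crank '0 0 0 0 0 .125 .085;0 0 0 0 0 .125 .085;0 0 0 0 0 .125 .085;0 0 0 0 0 .125 .085;0 0 0 0 0 .125 .085;0 0 0 0 0 .125 .085;0 0 0 0 0 .125 .085;0 0 0 0 0 .125 .085;0 0 0 0 0 .125 .085;0 0 0 0 0 .125 .085;0 0 0 0 0 .125 .085;0 0 0 0 0 .125 .085;0 0 0 0 0 0 .085'
```

```text
((249.3331756591797, 183.65614318847656), (100.98216247558594, 103.4564437866211), 92.02595520019531) [ 0.61719431 -0.04973035  0.134     ] [ 0.00286425 -0.00550202  0.11692947] [-6.87168641e-01 -7.26497854e-01  3.55427961e-04]
time_s: 3.8
ee_pos: [0.6115, -0.0518, 0.2512]
tcp_rot: [-0.0, 0.932, 0.364, -0.0]
force: [-0.5, -0.2, 0.2]
gripper_width: 0.085
grasp_force: 0.0
((255.46124267578125, 177.52548217773438), (101.14739990234375, 104.04135131835938), 88.25167846679688) [ 0.61739465 -0.04604744  0.134     ] [ 0.00821603 -0.00025595  0.11718444] [ 6.77360224e-01 -7.35651487e-01 -1.30003809e-04]
time_s: 4.93
ee_pos: [0.6116, -0.0518, 0.2513]
tcp_rot: [-0.0, 0.927, -0.374, -0.0]
force: [-0.4, 0.3, -1.3]
gripper_width: 0.0848
grasp_force: 0.0
```

Rotating the camera separates out its offset, which puts the axis at (0.6152, -0.0478). Next: descend and grip.

```bash
python3 -m crank '0 -.0054 .022 0 0 0 .085;0 0 .03 0 0 0 .06;0 0 .03 0 0 0 .05;0 0 .03 0 0 0 .05;0 0 0 0 0 0 .04' 60; python3 -m crank '0 0 0 0 0 0 .03;0 0 0 0 0 0 .02;0 0 0 0 0 0 .016;0 0 0 0 0 0 .004;0 0 0 0 0 0 .004;0 0 0 0 0 0 .004;0 0 0 0 0 0 .004'
```

```text
time_s: 5.35
ee_pos: [0.6108, -0.0471, 0.1325]
tcp_rot: [0.001, 0.929, -0.371, -0.005]
force: [0.1, 0.4, -0.7]
gripper_width: 0.0406
grasp_force: 0.0
time_s: 5.93
ee_pos: [0.6167, -0.0486, 0.142]
tcp_rot: [-0.0, 0.928, -0.371, 0.002]
force: [-1.0, -1.2, 5.3]
gripper_width: 0.0106
grasp_force: 60.7
```

```bash
python3 -m crank '0 0 0 0 0 0 .004;0 0 0 0 0 0 .004;0 0 0 0 0 0 .004'; python3 -m crank '0 0 .002 0 0 0 .004;0 0 .002 0 0 0 .004;0 0 .002 0 0 0 .004;0 0 .002 0 0 0 .004;0 0 0 0 0 0 .004;0 0 0 0 0 0 .004;0 0 0 0 0 0 .004'
```

```text
time_s: 6.18
ee_pos: [0.6167, -0.0486, 0.1419]
tcp_rot: [-0.0, 0.928, -0.371, 0.002]
force: [-1.6, -1.1, 6.6]
gripper_width: 0.0108
grasp_force: 60.7
time_s: 6.77
ee_pos: [0.6168, -0.0487, 0.1344]
tcp_rot: [-0.0, 0.928, -0.371, 0.002]
force: [-2.1, -2.1, 7.8]
gripper_width: 0.0111
grasp_force: 61.0
```

```bash
python3 -m crank '0 0 .0007 0 0 -.05 .004;0 0 0 0 0 -.1 .004;0 0 0 0 0 -.1 .004;0 0 0 0 0 0 .004;0 0 0 0 0 0 .004'; python3 -c "
from h import *
s=sense();print(s['torque'],s['joint_positions'],Rq(s['tcp_rot']).as_matrix()[:,0])"
```

```text
time_s: 7.18
ee_pos: [0.6178, -0.048, 0.1342]
tcp_rot: [-0.001, 0.968, -0.253, 0.003]
force: [-0.8, -0.3, 8.4]
gripper_width: 0.0108
grasp_force: 61.0
[0.10596194 0.14855709 0.10582867] [-1.17973772e-01  2.33154741e-01  1.82832366e+00  4.66076751e-04
  1.07393874e+00  1.96329729e+00] [ 0.87238755 -0.48878335  0.00554857]
```

```bash
python3 -m crank '0 0 0 0 0 -.12 .004;0 0 0 0 0 -.12 .004;0 0 0 0 0 -.12 .004;0 0 0 0 0 -.12 .004;0 0 0 0 0 -.12 .004;0 0 0 0 0 0 .004'; python3 -m crank '0 0 0 0 0 -.12 .004;0 0 0 0 0 -.12 .004;0 0 0 0 0 -.12 .004;0 0 0 0 0 -.1 .004;0 0 0 0 0 -.1 .004;0 0 0 0 0 0 .004;0 0 0 0 0 0 .004';python3 -c "
from h import *
s=sense();print(s['torque'],s['joint_positions'],Rq(s['tcp_rot']).as_matrix()[:,0])"
```

```text
time_s: 7.68
ee_pos: [0.6181, -0.0478, 0.1343]
tcp_rot: [0.0, 0.999, 0.047, 0.003]
force: [0.0, 0.6, 7.4]
gripper_width: 0.0106
grasp_force: 60.9
time_s: 8.27
ee_pos: [0.6174, -0.0476, 0.134]
tcp_rot: [0.001, 0.948, 0.319, 0.003]
force: [-1.1, 1.2, 6.6]
gripper_width: 0.0106
grasp_force: 61.0
[0.25757141 0.38216382 0.06830046] [-1.17709649e-01  2.33207408e-01  1.82867214e+00  1.25782120e-03
  1.07466034e+00  8.03296268e-01] [0.79655971 0.60454381 0.0044061 ]
```

Turned 80.7° with no resistance. Lifting, with a check at 25 mm.

```bash
python3 -m crank '0 0 -.006 0 0 0 .004;0 0 -.006 0 0 0 .004;0 0 -.007 0 0 0 .004;0 0 -.007 0 0 0 .004;0 0 0 0 0 0 .004;0 0 0 0 0 0 .004'
```

```text
time_s: 8.77
ee_pos: [0.6156, -0.0478, 0.1571]
tcp_rot: [0.0, 0.948, 0.319, 0.0]
force: [0.8, 0.5, 0.8]
gripper_width: 0.0107
grasp_force: 60.1
```

```bash
python3 -m crank '0 0 -.01 0 0 0 .004;0 0 -.03 0 0 0 .004;0 0 -.03 0 0 0 .004;0 0 -.03 0 0 0 .004;0 0 0 0 0 0 .004;0 0 0 0 0 0 .004'; python3 -m crank '-.032 -.0009 0 0 0 0 .004;-.032 -.0009 0 0 0 0 .004;-.032 -.0009 0 0 0 0 .004;-.032 -.0009 0 0 0 0 .004;-.032 -.0009 0 0 0 0 .004;-.032 -.0009 0 0 0 0 .004;-.032 -.0009 0 0 0 0 .004;0 0 0 0 0 0 .004;0 0 0 0 0 0 .004;0 0 0 0 0 0 .004'
python3 - <<'E'
from h import *
a=cv2.resize(get_image("scene")[120:360,170:490],(800,600),interpolation=cv2.INTER_CUBIC)
cv2.imwrite("pics/s2.png",a);print(sense()["force"])
E
```

```text
time_s: 9.27
ee_pos: [0.6161, -0.0483, 0.2586]
tcp_rot: [0.001, 0.948, 0.319, 0.001]
force: [-0.3, 0.8, -2.2]
gripper_width: 0.0107
grasp_force: 59.7
time_s: 10.1
ee_pos: [0.4323, -0.1778, 0.2549]
tcp_rot: [-0.001, 0.948, 0.318, -0.001]
force: [-0.1, -0.5, -0.5]
gripper_width: 0.0107
grasp_force: 59.6
[ 0.12827254  0.30988134 -0.64769018]
```

View pics/s2.png

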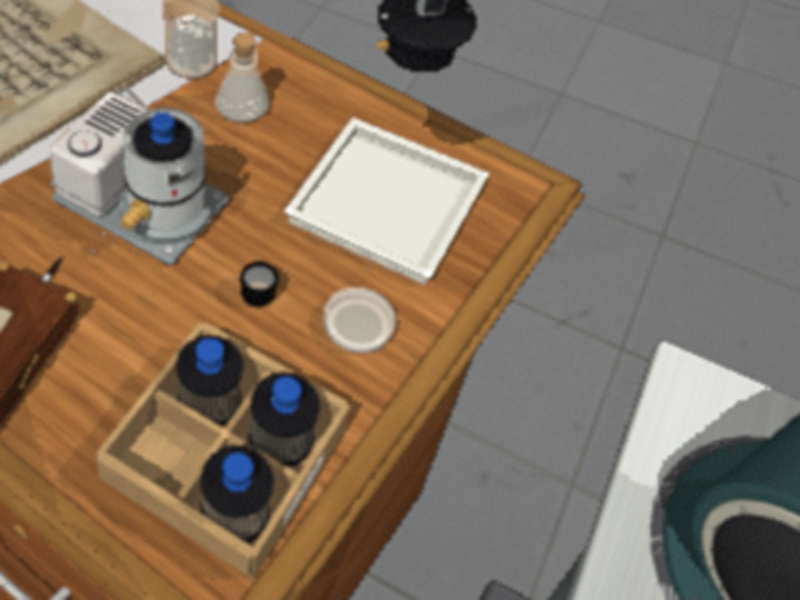

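The cover is off and held upright at (428,30), and the spent cartridge has risen in the tube, with its knob at (162,127). Lowering into the tray.

```bash
python3 -m crank '0 0 .031 0 0 0 .004;0 0 .031 0 0 0 .004;0 0 .031 0 0 0 .004;0 0 .031 0 0 0 .004;0 0 .031 0 0 0 .004;0 0 .028 0 0 0 .004;0 0 .006 0 0 0 .004;0 0 0 0 0 0 .004;0 0 0 0 0 0 .004'; python3 -m crank '0 0 .004 0 0 0 .004;0 0 .004 0 0 0 .004;0 0 .004 0 0 0 .004;0 0 0 0 0 0 .004;0 0 0 0 0 0 .004'
```

```text
time_s: 10.9
ee_pos: [0.4339, -0.1779, 0.0679]
tcp_rot: [-0.0, 0.948, 0.319, -0.0]
force: [1.0, -0.2, -1.6]
gripper_width: 0.0109
grasp_force: 59.6
time_s: 11.32
ee_pos: [0.4331, -0.1783, 0.0558]
tcp_rot: [0.0, 0.948, 0.319, 0.0]
force: [0.6, -0.6, -1.4]
gripper_width: 0.0108
grasp_force: 59.6
```

```bash
python3 -m crank '0 0 .002 0 0 0 .004;0 0 0 0 0 0 .004;0 0 .002 0 0 0 .004;0 0 0 0 0 0 .004;0 0 0 0 0 0 .004'
```

```text
time_s: 11.73
ee_pos: [0.4333, -0.1786, 0.053]
tcp_rot: [0.0, 0.948, 0.319, -0.0]
force: [-2.8, 0.5, 8.8]
gripper_width: 0.0109
grasp_force: 61.1
```

```bash
python3 -m crank '0 0 -.001 0 0 0 .05;0 0 0 0 0 0 .06;0 0 0 0 0 0 .06;0 0 0 0 0 0 .06;0 0 -.02 0 0 0 .06;0 0 -.035 0 0 0 .06;0 0 -.04 0 0 0 .06;0 0 -.04 0 0 0 .06;0 0 -.04 0 0 0 .06;0 0 -.02 0 0 0 .06;.032 .0009 0 0 0 0 .06;.032 .0009 0 0 0 0 .06;.032 .0009 0 0 0 0 .06;.032 .0009 0 0 0 0 .06;.032 .0009 0 0 0 0 .06;.032 .0009 0 0 0 0 .06;.032 .0009 0 0 0 0 .06;0 0 0 0 0 0 .06;0 0 0 0 0 0 .06'
python3 - <<'E'
from h import *
s=sense();im=get_image("wrist");C=cam("wrist",s);cv2.imwrite("pics/w3.png",cv2.resize(im,(800,600),interpolation=cv2.INTER_CUBIC))
m=((im[...,0]>im[...,2].astype(int)+60)*255).astype(np.uint8);n,_,st,c=cv2.connectedComponentsWithStats(m)
r=Rq(s["tcp_rot"]).as_matrix()
for i in range(1,n):
    if st[i,4]>60:
        X=ray(C,*c[i],.133);print(st[i],c[i],X,r.T@(X-s["ee_pos"])-[.0027,0,0])
E
```

```text
time_s: 13.32
ee_pos: [0.6159, -0.0468, 0.2465]
tcp_rot: [-0.0, 0.947, 0.32, -0.001]
force: [-0.5, -0.2, 0.0]
gripper_width: 0.0601
grasp_force: 0.0
[245 172  28  32 696] [258.32327586 187.7816092 ] [ 0.61761364 -0.04779126  0.133     ] [-0.00181572  0.00194152  0.11351131]
[ 15 180  34  27 636] [ 30.83805031 192.72955975] [0.50607135 0.09201831 0.133     ] [-0.00579936 -0.17686701  0.11371042]
[  0 232  19  28 340] [  7.23235294 243.65882353] [0.45427358 0.08768179 0.133     ] [-0.04962746 -0.20481166  0.11379758]
```

View pics/w3.png

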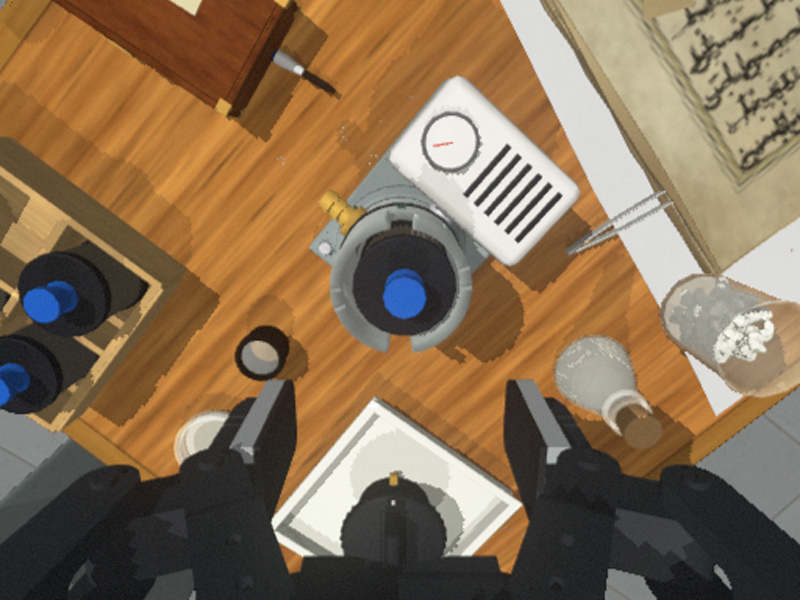

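The knob is at about (404,295), centred in the tube, and the cover stands in the tray at (393,525). Descending on the knob.

```bash
python3 -m crank '-.0015 .002 .03 0 0 0 .06;0 0 .03 0 0 0 .06;0 0 .03 0 0 0 .06;0 0 .02 0 0 0 .06;0 0 .01 0 0 0 .05;0 0 .004 0 0 0 .045;0 0 0 0 0 0 .045;0 0 0 0 0 0 .045'
```

```text
time_s: 14.03
ee_pos: [0.6161, -0.0509, 0.1252]
tcp_rot: [0.001, 0.948, 0.318, 0.001]
force: [0.3, 0.5, -0.5]
gripper_width: 0.045
grasp_force: 0.0
```

```bash
python3 -m crank '0 0 .004 0 0 0 .045;0 0 .003 0 0 0 .045;0 0 0 0 0 0 .03;0 0 0 0 0 0 .015;0 0 0 0 0 0 .01;0 0 0 0 0 0 .01;0 0 0 0 0 0 .01;0 0 0 0 0 0 .01' 45; python3 -m crank '0 0 -.01 0 0 0 .01;0 0 -.01 0 0 0 .01;0 0 -.01 0 0 0 .01;0 0 0 0 0 0 .01'
```

```text
time_s: 14.7
ee_pos: [0.6155, -0.0503, 0.1168]
tcp_rot: [0.0, 0.948, 0.319, 0.0]
force: [0.3, 0.6, 0.2]
gripper_width: 0.0195
grasp_force: 43.9
time_s: 15.03
ee_pos: [0.6175, -0.0507, 0.1501]
tcp_rot: [0.001, 0.948, 0.319, 0.002]
force: [0.3, 0.3, -1.5]
gripper_width: 0.0194
grasp_force: 44.0
```

```bash
python3 -m crank '0 0 -.02 0 0 0 .01;0 0 -.03 0 0 0 .01;0 0 -.03 0 0 0 .01;0 0 -.02 0 0 0 .01;0 0 0 0 0 0 .01;0 0 0 0 0 0 .01;0 0 0 0 0 0 .01'
python3 - <<'E'
from h import *
np.set_printoptions(precision=4,suppress=True)
S=cam("scene");f=lambda u,v,z:ray(S,u/2.5+170,v/2.5+120,z)
b=np.array([f(*q,.045) for q in((100,460),(205,327),(352,405),(253,573))]);print(b,b.mean(0))
t=np.array([f(*q,.019) for q in((354,121),(489,178),(428,281),(289,211))]);print(t.mean(0),f(164,137,.115))
im=get_image("scene");cv2.imwrite("pics/s3.png",cv2.resize(im[100:340,170:490],(800,600),interpolation=cv2.INTER_CUBIC))
E
```

```text
time_s: 15.62
ee_pos: [0.6146, -0.0503, 0.2454]
tcp_rot: [-0.0, 0.948, 0.319, -0.001]
force: [-0.2, -0.2, -3.0]
gripper_width: 0.0187
grasp_force: 44.2
[[0.5043 0.2205 0.045 ]
 [0.497  0.073  0.045 ]
 [0.3558 0.0754 0.045 ]
 [0.3595 0.2349 0.045 ]] [0.4292 0.151  0.045 ]
[ 0.4274 -0.1716  0.019 ] [ 0.6125 -0.0454  0.115 ]
```

View pics/s3.png

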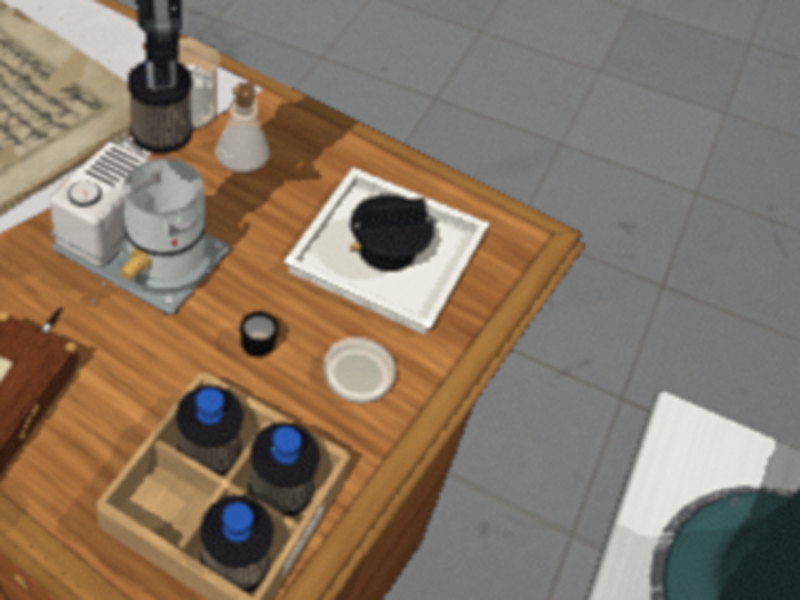

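The cover stands upright in the tray at (392,230), and the cartridge hangs upright out of the tube at (160,105). Moving above the pocket, then a wrist look.

```bash
python3 -m crank '.001 -.015 0 0 0 0 .01;.003 -.03 0 0 0 0 .01;.003 -.034 0 0 0 0 .01;.003 -.034 0 0 0 0 .01;.003 -.034 0 0 0 0 .01;.003 -.034 0 0 0 0 .01;.003 -.034 0 0 0 0 .01;.003 -.03 0 0 0 0 .01;.002 -.022 0 0 0 0 .01;0 0 0 0 0 0 .01;0 0 0 0 0 0 .01;0 0 0 0 0 0 .01'
python3 - <<'E'
from h import *
s=sense();print(s["ee_pos"],s["tcp_rot"]);im=get_image("wrist");cv2.imwrite("pics/w4.png",cv2.resize(im,(800,600),interpolation=cv2.INTER_CUBIC))
E
```

```text
time_s: 16.67
ee_pos: [0.4724, 0.1767, 0.2455]
tcp_rot: [0.0, 0.948, 0.319, -0.001]
force: [0.5, -0.5, -1.0]
gripper_width: 0.0191
grasp_force: 44.3
[0.47236327 0.17672267 0.24548875] [ 1.93341824e-04  9.47706622e-01  3.19141521e-01 -9.00888142e-04]
```

View pics/w4.png

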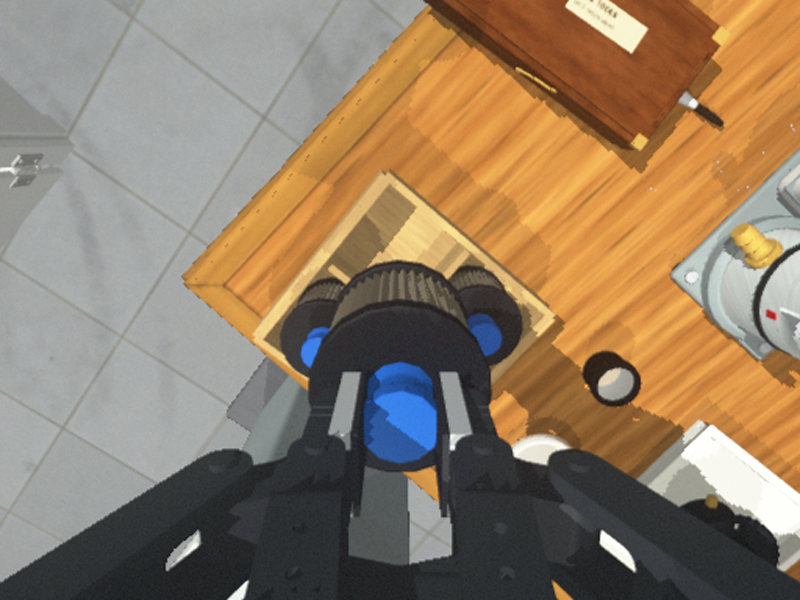

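Box top corners: far left (386,171), far right (555,316) and near left (253,330). The cartridge is upright.

```bash
python3 - <<'E'
from h import *
np.set_printoptions(precision=4,suppress=True)
s=sense();C=cam("wrist",s);r=Rq(s["tcp_rot"]).as_matrix()
A,B,D=[ray(C,u/1.5625,v/1.5625,.045)-r[:,0]*.0027 for u,v in((386,171),(555,316),(253,330))]
print(A,B,D,np.linalg.norm(A-B),np.linalg.norm(A-D))
c=(B+D)/2;ex=(A-D)/np.linalg.norm(A-D);ey=(A-B)/np.linalg.norm(A-B)
for P in (c+.0355*(ex+ey), A-.038*(ex+ey)): print(c,P,r.T@(P-s["ee_pos"]))
K=ray(C,403/1.5625,427/1.5625,.256)-r[:,0]*.0027;print("knobtop",K,r.T@(K-s["ee_pos"]))
E
```

```text
[0.5096 0.2152 0.045 ] [0.502  0.0664 0.045 ] [0.3697 0.2245 0.045 ] 0.14890378188265382 0.1402664335259924
[0.4359 0.1455 0.045 ] [0.4731 0.1786 0.045 ] [ 0.0019 -0.0016  0.2007]
[0.4359 0.1455 0.045 ] [0.4698 0.1797 0.045 ] [-0.0001 -0.0045  0.2007]
knobtop [0.4693 0.1724 0.256 ] [-0.0051  0.001  -0.0103]
```

```bash
python3 -m crank '.0008 -.0024 .01 0 0 0 .01;0 0 .025 0 0 0 .01;0 0 .03 0 0 0 .01;0 0 .03 0 0 0 .01;0 0 .025 0 0 0 .01;0 0 .01 0 0 0 .01;0 0 0 0 0 0 .01;0 0 0 0 0 0 .01'; python3 -m crank '0 0 .007 0 0 0 .01;0 0 .007 0 0 0 .01;0 0 .007 0 0 0 .01;0 0 0 0 0 0 .01'
```

```text
time_s: 17.38
ee_pos: [0.4724, 0.1788, 0.1163]
tcp_rot: [-0.0, 0.948, 0.318, -0.001]
force: [0.6, 0.4, -1.2]
gripper_width: 0.0195
grasp_force: 44.3
time_s: 17.72
ee_pos: [0.4717, 0.179, 0.0946]
tcp_rot: [0.0, 0.948, 0.319, -0.001]
force: [0.3, -0.6, -1.4]
gripper_width: 0.019
grasp_force: 44.4
```

```bash
python3 -m crank '0 0 .007 0 0 0 .01;0 0 .007 0 0 0 .01;0 0 .006 0 0 0 .01;0 0 .003 0 0 0 .01;0 0 0 0 0 0 .01;0 0 0 0 0 0 .01'; python3 -m crank '0 0 .002 0 0 0 .01;0 0 .001 0 0 0 .01;0 0 0 0 0 0 .01;0 0 0 0 0 0 .01'
```

```text
time_s: 18.22
ee_pos: [0.4721, 0.1792, 0.0722]
tcp_rot: [-0.0, 0.948, 0.319, -0.0]
force: [0.8, 1.2, -1.7]
gripper_width: 0.0192
grasp_force: 44.4
time_s: 18.55
ee_pos: [0.4724, 0.1793, 0.0697]
tcp_rot: [-0.0, 0.948, 0.319, 0.0]
force: [-0.4, -0.6, -0.3]
gripper_width: 0.019
grasp_force: 44.4
```

```bash
python3 -m crank '0 0 .002 0 0 0 .01;0 0 0 0 0 0 .01;0 0 0 0 0 0 .01;0 0 0 0 0 0 .01'; python3 -m crank '0 0 0 0 0 0 .025;0 0 0 0 0 0 .035;0 0 0 0 0 0 .035;0 0 0 0 0 0 .035;0 0 -.015 0 0 0 .035;0 0 -.025 0 0 0 .035;0 0 -.04 0 0 0 .035;0 0 -.04 0 0 0 .035;0 0 -.04 0 0 0 .035;0 0 0 0 0 0 .035;0 0 0 0 0 0 .035;0 0 0 0 0 0 .035'
python3 - <<'E'
from h import *
np.set_printoptions(precision=4,suppress=True)
s=sense();im=get_image("wrist");C=cam("wrist",s);r=Rq(s["tcp_rot"]).as_matrix()
m=((im[...,0]>im[...,2].astype(int)+60)*255).astype(np.uint8);n,_,st,c=cv2.connectedComponentsWithStats(m)
for i in range(1,n):
    if st[i,4]>60: print(st[i],ray(C,*c[i],.083)-r[:,0]*.0027)
im[:]=im; cv2.imwrite("pics/w5.png",cv2.resize(im,(800,600),interpolation=cv2.INTER_CUBIC))
E
```

```text
time_s: 18.88
ee_pos: [0.4729, 0.1797, 0.0692]
tcp_rot: [-0.0, 0.948, 0.319, 0.001]
force: [-3.2, -0.4, 7.2]
gripper_width: 0.0194
grasp_force: 45.2
time_s: 19.88
ee_pos: [0.4722, 0.1792, 0.2274]
tcp_rot: [0.0, 0.948, 0.319, 0.0]
force: [-0.7, -0.3, -1.2]
gripper_width: 0.0351
grasp_force: 0.0
[243 161  26  29 572] [0.4725 0.18   0.083 ]
[301 208  27  30 592] [0.469  0.1116 0.083 ]
[191 217  26  29 487] [0.403  0.1867 0.083 ]
[257 262  23  30 565] [0.4005 0.1111 0.083 ]
```

View pics/w5.png

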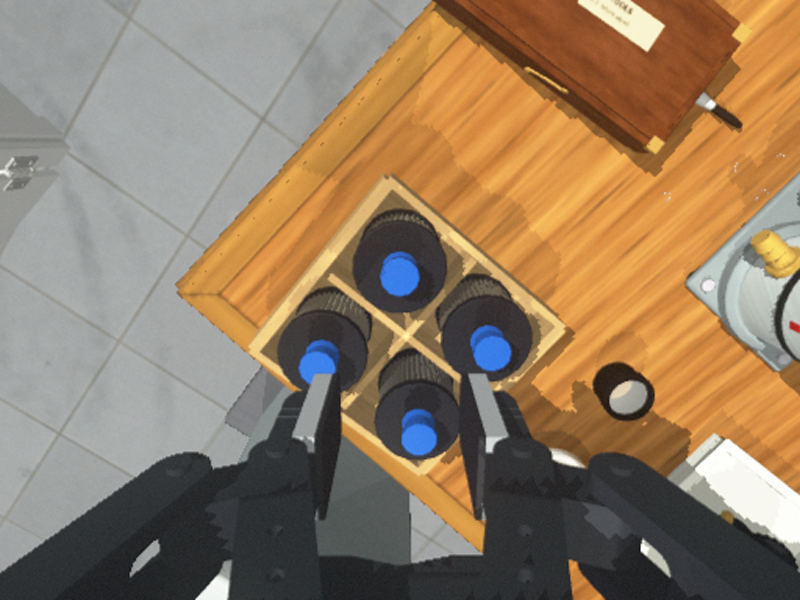

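The spent cartridge stands upright in the formerly empty pocket, with its knob at (400,274). The three old cartridges are undisturbed and the gripper is clear, so I'm handing in.

```bash
python3 -c "
from station import *
print(finish_job())"
```

```text
the job is handed in; nothing more can be done
None
```

I handed the job in at about 20 s of the 61 s limit: the cover stands grip-up in the white tray, and the spent cartridge stands upright in the return box's empty pocket. I saw no sign of forcing on the slots or of anything else being disturbed, but `finish_job()` returned no verdict.

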